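# Set out the hood for seeding cells

### The arm

A 6-joint arm with a two-finger parallel gripper is mounted at the origin on the work surface. World frame = base frame: x ahead of the robot, y to its left, z up, the work surface at z = 0. Lengths are in m, angles in rad, forces in N, time in s.
With the tool pointing down it reaches from about 0.4 to 0.825 m from the base axis. Payload 7 kg.
Tool frame: the origin (TCP) lies at the very end of the fingers, on their centre line; the grasp point (between the pads) lies arm.grip_point_offset behind it (arm.grip_point_offset is the distance from the TCP to the grasp point, in m); z points along the fingers, y is the line along which they close (so a half turn about z gives the same grasp; the last joint's range is limited). The gripper opens to 88 mm and grips with 3 to 60 N. Pads are 19 mm wide; open, the fingers measure 130 mm over their backs; the gripper's body (78 mm by 193 mm) begins 47 mm behind the grasp point.
Start: joints at [1.45, 0.359, 0.012, 0, -1.224, -0.288], TCP at [0.268, 0.619, 0.227] pointing down, gripper open.
Joint ranges: [-3.07, 3.07], [-1.43, 2.12], [-1.02, 1.25], [-3.03, 1.67], [-3.05, -0], [-3.03, 3.03]. Speed limits (rad/s): [2.39, 2.39, 3.01, 3.14, 3.14, 3.14].

### API

Orientations are given as [roll, pitch, yaw] about the fixed x, y, z axes, in that order (R = Rz(yaw) Ry(pitch) Rx(roll)).
In Python, from station import arm gives the robot as it stands.
- The arm moves only by the shell command python3 -m crank 'ROWS' [OPENING] [FORCE]. ROWS is JSON, a list of rows, each an object of numbers: "dx", "dy", "dz": the shift along the tool's x, y, z in cm; "wx", "wy", "wz": the turn, a rotation vector about the tool's x, y, z in degrees. A call has exactly 10 rows; each row is the pose to reach, as a shift and turn from the pose commanded when the call began, along the tool's axes at that moment; what a row does not reach only later rows make up. A row lasts 1/8 s, in which the tool goes at most 62.5 mm and 10.7 degrees, less where a joint would pass 70% of its speed; a pose out of reach is approached as far as the arm can. A call with a gripper value outside its range is refused whole. OPENING is the finger opening in cm, from 0 to 8.76, set as the call begins (- or left out, the last holds). The fingers move at their own pace and stop on an object; FORCE is the grip in N (left out, the last holds). Time passes only in rows, so rows that repeat a pose let the fingers close, or fill a call up. It gives the time, the measured TCP pose, the force, the opening and the grip force at its end, in the units of the state.
- arm.get_state(): the state, without advancing time (a new reading comes with each control period).
- arm.grab_frame(name): name is "side" or "top" or "wrist"; returns the picture (384x512x3 uint8, red, green, blue); there is no depth.
- arm.calibration(name): a dict with "fx", "fy", "cx", "cy" (pixels), "world_from_camera" (4x4, takes a point from camera to world coordinates). Camera axes: x right, y down, z forward; pixel columns grow to the right and rows downward; lengths in m; the calibration is good to about 2 mm. A picture is of the moment at which its call begins: read the wrist's pose just before it. calibration takes no time and is no camera call; for the wrist camera it gives the pose at the moment of the call.
- arm.job_done(): hands the job in; it is judged then, once.
Trained networks look in the newest picture that a camera, given by its name, has taken for a name from the list of things; names that differ only in an ending like _2 or _b are one class to them, and where a whole thing is asked for, a point or a joint stands for the part that bears it (a point fixed in the world has none). Each returns a list of dicts, best first, with "confidence" (0 to 1); they miss things now and then, are a little off and sometimes report something else, mostly with a low value. They report only what shows in the picture. A call takes as long as a camera call. They do not tell look-alikes from the thing itself.
- arm.find_in(camera, query): "centre" ([x, y, z] in m, in world coordinates, good to about 4 mm: the middle of the surface that is visible of it).
- arm.masks_of(camera, query): "pixels" (384x512 bool, what is visible of it).
- arm.mark_of(camera, query): "centre" ([x, y, z] in m, in world coordinates, good to about 4 mm: a listed point, or the origin of a listed thing).
The state is a dict: "t": time; "q": joint angles; "qd": joint speeds; "joint_efforts": joint torques, N m; "eef_pos": TCP position; "ee_rot": TCP orientation; "force": force on the tool from outside, world axes, zero at the start; "moment": the same for the moment, N m; "width": finger opening in m; "gripper_force": force on a finger pad.
Only numpy, scipy, OpenCV 4.12 (cv2) and the standard library are available. Lean on these libraries where they do the work, as an engineer would, in place of code of your own. Each camera call takes 0.05 s, during which the arm holds its last target. There are 200 camera calls.

### The job

Set out the hood for seeding cells, taking the tip box's long side that faces the robot as the front: stand the culture flask midway between the centres of the tip box and the burner with its broad faces parallel to the box's long sides, and the amber bottle straight behind the middle of the tip box, 10 cm from centre to centre. Put the large dish straight in front of the flask's broad face, on the robot's side, 9 cm from centre to centre, and the small dish centred on top of it. Keep flask and bottle upright, set things down rather than drop them, and leave the white sample pot where it stands.

Things in the scene. Friction and masses are not known exactly. Their poses are not given: they have to be found in the camera images.
- tip_box: Pipette tip box, fixed: white tray with a blue top plate full of pale upright tips, 80 mm deep (its x) by 120 mm long (its y), 66 mm high. Origin: centre of its underside; x points squarely out of its back long side, away from the robot; y along its length; it may be turned up to 7 degrees. It stands left or right of the burner, about 32 cm from it; its y axis runs along the line between the two.
- burner: Gas burner, fixed: brushed metal dome, 100 mm across and 48 mm high, with a dark nozzle 28 mm across up to 78 mm, a short brass stub at the side of the dome. Origin: centre of its underside, under the nozzle. Unlit and cold.
- flask: Upright culture flask, frosted clear plastic, about 70 g, loose: flat body 28 mm thick (its x) by 52 mm wide (its y), straight up to 62 mm, then a shoulder and neck and a round blue cap 27 mm across, top at 85 mm. Broad faces look along its +x and -x (the two are alike). Origin: centre of its underside; z up.
- bottle: Round amber bottle with a paper band and a blue cap, about 160 g, loose: 52 mm across up to 68 mm, then a shoulder; cap 33 mm across, top at 100 mm. Origin: centre of its underside; z up.
- large_dish: Closed round culture dish, frosted clear plastic, 54 mm across, 16 mm high, flat top, about 30 g, loose. Origin: centre of its underside; z up.
- small_dish: Closed round culture dish, frosted clear plastic, 35 mm across, 12 mm high, flat top, about 15 g, loose. Origin: centre of its underside; z up.
- pot: White plastic sample pot with a screw lid, 36 mm across, 43 mm high, loose; not part of the job, to be left where it stands. Origin: centre of its underside; z up.
Not all that is in view belongs to the job. Leave any purple, turquoise or yellow look-alike of the flask alone.

How it is judged:
At the end, for the whole second after the job is handed in: Flask 15 mm off the line at most, under 177 mm from box and burner, parallel within 0.17 rad; bottle 100 mm behind the box, dish 90 mm before the flask, each within 15 mm both ways; small dish flat on the large one, 10 mm off at most; all upright on the worktop, released, at rest (angle between the x axis of flask and the x axis of tip_box, either way round below 0.17 rad and x of flask in the frame of tip_box between -0.015 and 0.015 m and horizontal distance between flask and tip_box below 0.177 m and horizontal distance between flask and burner below 0.177 m and x of bottle in the frame of tip_box between 0.085 and 0.115 m and y of bottle in the frame of tip_box between -0.015 and 0.015 m and y of large_dish in the frame of flask between -0.015 and 0.015 m and (x of large_dish in the frame of flask between -0.105 and -0.075 m or x of large_dish in the frame of flask between 0.075 and 0.105 m) and x of large_dish in the frame of tip_box below -0.05 m and horizontal distance between small_dish and large_dish below 0.01 m and z of small_dish in the frame of large_dish between 0.013 and 0.019 m and height (world z) of each of flask, bottle, large_dish below 0.004 m and angle between each of flask, bottle, large_dish, small_dish's own z axis and vertical below 0.1 rad and linear speed of each of flask, bottle, large_dish, small_dish below 0.02 m/s and angular speed of each of flask, bottle, large_dish, small_dish below 0.2 rad/s); the robot touches nothing.
It fails at once if the flask tips over (leans more than 30 degrees) (angle between flask's own z axis and vertical above 0.52 rad).
It fails at once if the bottle tips over (leans more than 30 degrees) (angle between bottle's own z axis and vertical above 0.52 rad).
It fails at once if the sample pot is pushed more than 25 mm or tipped over (distance of pot from where it was at the start of the episode above 0.025 m or angle between pot's own z axis and vertical above 0.52 rad).
It fails at once if one of the four is dropped (falls faster than 0.8 m/s, out of the fingers) ((linear speed of flask above 0.8 m/s and contact force between the fingers and flask below 0.05 N) or (linear speed of bottle above 0.8 m/s and contact force between the fingers and bottle below 0.05 N) or (linear speed of large_dish above 0.8 m/s and contact force between the fingers and large_dish below 0.05 N) or (linear speed of small_dish above 0.8 m/s and contact force between the fingers and small_dish below 0.05 N)).
It also fails if it takes over 106 s, if anything falls off the work surface, if the arm or the gripper's body presses on something with over 40 N, if the wrist force passes 120 N, or if a joint passes its speed limit or range.

## Working session

There is one attempt and no reset: what is moved stays moved. The work goes in short steps, Python scripts to look and compute and a shell command to move; the robot and the scene stay as the last step left them, time stands still between calls to the robot, and variables do not carry over. Pictures are saved under pics/ and viewed, at most 14 in all, crops included, and the job is handed in when it is done.

```bash
ls; mkdir -p pics; python3 - <<'E'
from station import arm
import cv2,numpy as np
print(arm.get_state(), arm.grip_point_offset)
for n in ("top","side"):
    im=arm.grab_frame(n); cv2.imwrite(f"pics/{n}0.png",cv2.resize(im[:,:,::-1],(800,600)))
    c=arm.calibration(n); print(n,c["fx"],c["cx"],c["cy"],np.round(c["world_from_camera"],3).tolist())
    for q in ("tip_box","burner","flask","bottle","large_dish","small_dish","pot"):
        print(n,q,[(np.round(d["centre"],3).tolist(),round(d["confidence"],2)) for d in arm.mark_of(n,q)])
E
```

```text
pics
{'t': 0.0, 'q': array([ 1.45009956e+00,  3.59373316e-01,  1.10616879e-02, -3.73844807e-04,
       -1.22410831e+00, -2.88083946e-01]), 'qd': array([-0.00113235,  0.00101423,  0.00088465,  0.00037551, -0.00025382,
       -0.00073657]), 'joint_efforts': array([-1.12793503e-03, -5.82697105e+01,  2.93045944e+01,  6.99684396e+00,
        6.78032055e-03, -1.68340212e-04]), 'eef_pos': array([0.26813767, 0.61891579, 0.22562843]), 'ee_rot': array([ 3.13993609e+00, -1.24386267e-04, -4.08907923e-01]), 'force': array([0.19027177, 0.17981796, 0.05567382]), 'moment': array([ 0.02035131,  0.02372148, -0.00521995]), 'gripper_force': 0.0, 'width': 0.08752223277168285} 0.0188
top 495.5339716182897 255.57691730837197 193.3089589282502 [[-0.021, -0.991, 0.13, 0.335], [-1.0, 0.021, -0.001, -0.046], [-0.002, -0.13, -0.992, 1.431], [0.0, 0.0, 0.0, 1.0]]
top tip_box [([0.546, -0.172, -0.003], 0.64)]
top burner [([0.56, 0.155, 0.003], 0.57), ([0.457, 0.328, 0.001], 0.21)]
top flask [([0.434, -0.324, -0.002], 0.71), ([0.314, -0.384, -0.0], 0.61), ([0.415, -0.412, 0.006], 0.59), ([0.522, -0.421, 0.003], 0.57), ([0.33, -0.276, -0.002], 0.49)]
top bottle [([0.609, 0.319, 0.001], 0.76)]
top large_dish [([0.453, 0.327, -0.001], 0.59)]
top small_dish [([0.695, 0.012, -0.001], 0.56)]
top pot [([0.589, -0.355, 0.003], 0.61)]
side 443.86707117087855 258.3938617937521 190.66228712660214 [[0.906, -0.237, 0.351, 0.147], [-0.423, -0.464, 0.778, -0.867], [-0.022, -0.854, -0.52, 0.61], [0.0, 0.0, 0.0, 1.0]]
side tip_box [([0.544, -0.173, -0.0], 0.9)]
side burner []
side flask [([0.318, -0.386, 0.002], 0.89), ([0.432, -0.321, 0.002], 0.84), ([0.337, -0.277, 0.001], 0.82), ([0.41, -0.41, 0.004], 0.78), ([0.521, -0.42, -0.0], 0.57)]
side bottle [([0.61, 0.319, 0.002], 0.59)]
side large_dish [([0.452, 0.328, -0.001], 0.54)]
side small_dish [([0.696, 0.015, -0.0], 0.69)]
side pot [([0.59, -0.352, 0.001], 0.82)]
```

View pics/top0.png

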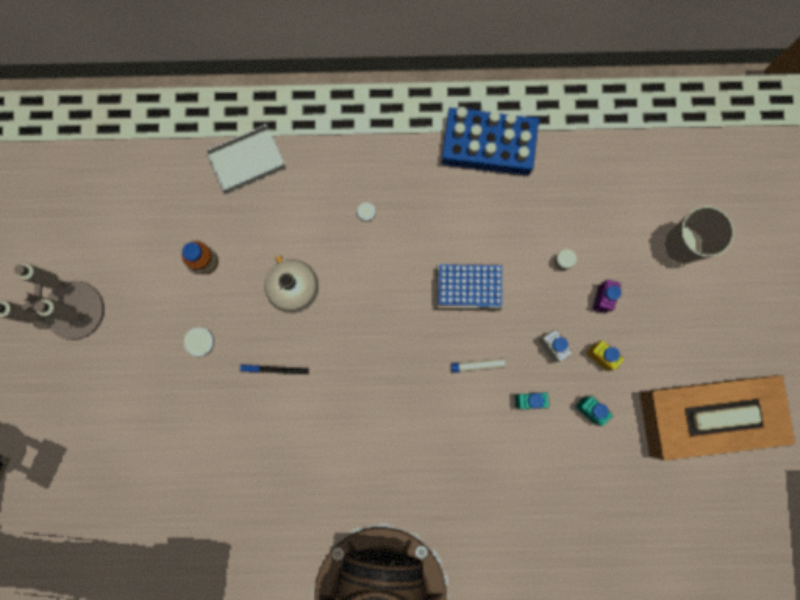

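View pics/side0.png

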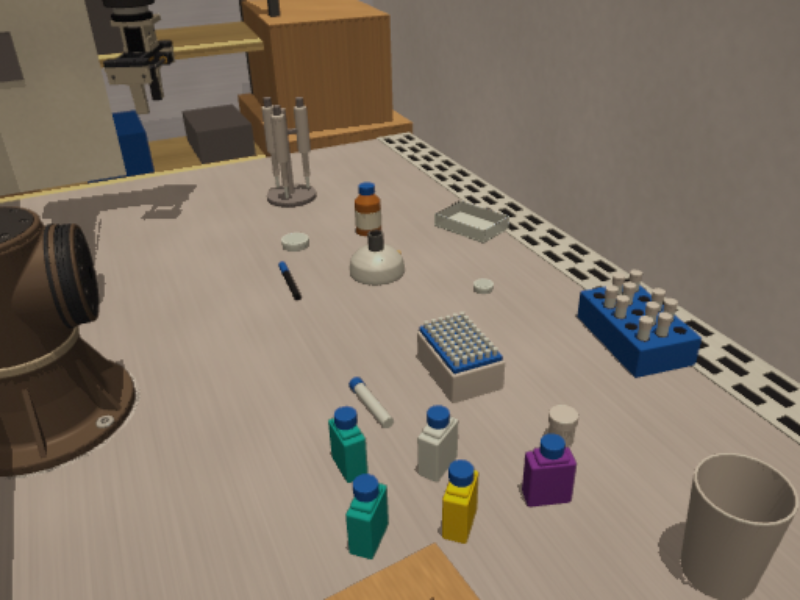

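The frosted white flask is at top (557,346). The look-alikes are turquoise at (533,401) and (597,411), yellow at (608,355) and purple at (608,296). The one at (557,346) fits, because it is the only frosted, colourless one. I'll confirm it in a crop and refine its geometry.

```bash
cat > h.py <<'E'
from station import arm
import cv2,numpy as np
def ray(cam,px,z,c=None):
    c=c or arm.calibration(cam); T=np.array(c["world_from_camera"])
    px=np.atleast_2d(px).astype(float)
    d=np.c_[(px[:,0]-c["cx"])/c["fx"],(px[:,1]-c["cy"])/c["fy"],np.ones(len(px))]@T[:3,:3].T
    o=T[:3,3]; return (o+d*((z-o[2])/d[:,2])[:,None])[:,:2]
def pix(cam,P,c=None):
    c=c or arm.calibration(cam); T=np.array(c["world_from_camera"])
    p=(np.atleast_2d(P)-T[:3,3])@T[:3,:3]
    return np.c_[c["fx"]*p[:,0]/p[:,2]+c["cx"],c["fy"]*p[:,1]/p[:,2]+c["cy"]]
def go(x,y,z,yaw=None):
    """tool-frame shift (cm) and wz (deg) to reach target TCP"""
    s=arm.get_state(); r=s["ee_rot"]
    from scipy.spatial.transform import Rotation as R
    M=R.from_euler("xyz",r); d=M.inv().apply(np.array([x,y,z])-s["eef_pos"])*100
    out=dict(zip(("dx","dy","dz"),np.round(d,1)))
    if yaw is not None: 
        w=(M.inv()*R.from_euler("xyz",[np.pi,0,yaw])).as_rotvec(degrees=True); out["w"]=np.round(w,1)
    print(s["t"],np.round(s["eef_pos"],4),np.round(r,3),out)
def show(cam,name,box=None,scale=1.5):
    im=arm.grab_frame(cam)[:,:,::-1]
    if box: im=im[box[1]:box[3],box[0]:box[2]]
    cv2.imwrite(f"pics/{name}.png",cv2.resize(im,None,fx=scale,fy=scale,interpolation=cv2.INTER_CUBIC))
E
python3 - <<'E'
from h import *
show("side","cand",(200,240,380,370),4)
for cam,q,z in (("top","tip_box",.06),("top","flask",.07)):
    arm.grab_frame(cam)
    for d in arm.masks_of(cam,q):
        m=d["pixels"]; p=np.argwhere(m)[:,::-1]
        w=ray(cam,p,z); r=cv2.minAreaRect((w*1000).astype(np.float32)); print(q,d["confidence"],np.round(p.mean(0)),[np.round(a,1) for a in r])
go(.5,.25,.3,0)
E
```

```text
tip_box 0.91 [300. 184.] [array([ 538.3, -173.3]), array([120.5,  84.8]), np.float64(88.8)]
tip_box 0.48 [361. 166.] [array([ 586.4, -344.2]), array([33.6, 40.7]), np.float64(43.4)]
flask 0.76 [388. 189.] [array([ 515.7, -415.9]), array([44. , 62.1]), np.float64(73.1)]
flask 0.73 [340. 256.] [array([ 336.2, -273.3]), array([59.9, 27. ]), np.float64(88.8)]
flask 0.6 [355. 221.] [array([ 430.6, -318.8]), array([53.1, 40.6]), np.float64(37.8)]
flask 0.6 [387. 228.] [array([ 411.1, -405.6]), array([59.1, 45.4]), np.float64(42.9)]
flask 0.49 [379. 263.] [array([ 316.3, -379.3]), array([65.2, 39. ]), np.float64(47.7)]
1.05 [0.2683 0.6194 0.2266] [-3.142 -0.    -0.409] {'dx': np.float64(35.9), 'dy': np.float64(24.7), 'dz': np.float64(-7.3), 'w': array([ -0. ,  -0. , -23.4])}
```

View pics/cand.png

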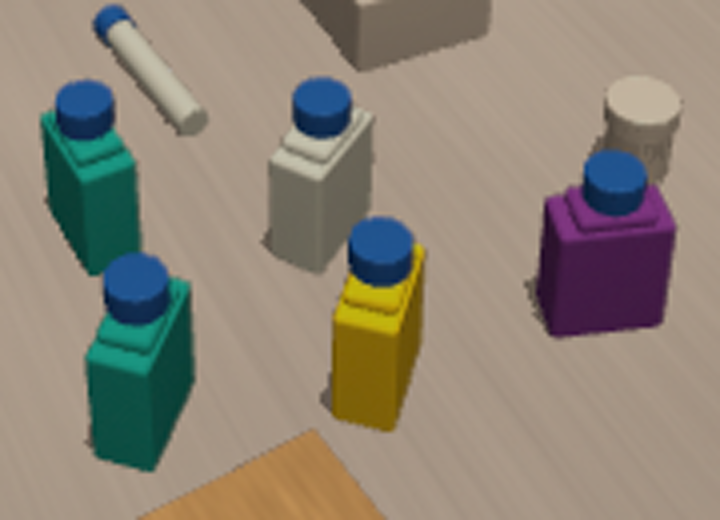

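Crop confirmed: the colourless frosted flask at crop (320,180) stands among the turquoise, yellow and purple ones. I'm moving the arm over.

```bash
python3 -m crank '[{"dx":6,"dy":4,"dz":-2,"wz":-6},{"dx":12,"dy":8.5,"dz":-4,"wz":-12},{"dx":18,"dy":12.5,"dz":-6,"wz":-18},{"dx":24,"dy":17,"dz":-7,"wz":-23.4},{"dx":30,"dy":21,"dz":-7,"wz":-23.4},{"dx":36,"dy":24.7,"dz":-7,"wz":-23.4},{"dx":36,"dy":27.7,"dz":-7,"wz":-23.4},{"dx":36,"dy":31,"dz":-7,"wz":-23.4},{"dx":36,"dy":34,"dz":-7,"wz":-23.4},{"dx":36,"dy":35,"dz":-7,"wz":-23.4}]'
python3 - <<'E'
from h import *
show("wrist","w1",None,1.2)
print(np.round(arm.calibration("wrist")["world_from_camera"],3).tolist())
go(.4,-.25,.3,0)
E
```

```text
[[-0.397, -0.876, -0.272, 0.342], [-0.918, 0.38, 0.116, 0.587], [0.001, 0.296, -0.955, 0.384], [0.0, 0.0, 0.0, 1.0]]
1.1 [0.2683 0.6194 0.2266] [-3.142  0.    -0.409] {'dx': np.float64(46.6), 'dy': np.float64(74.5), 'dz': np.float64(-7.3), 'w': array([ -0. ,   0. , -23.4])}$[0]: bad value
```

View pics/w1.png

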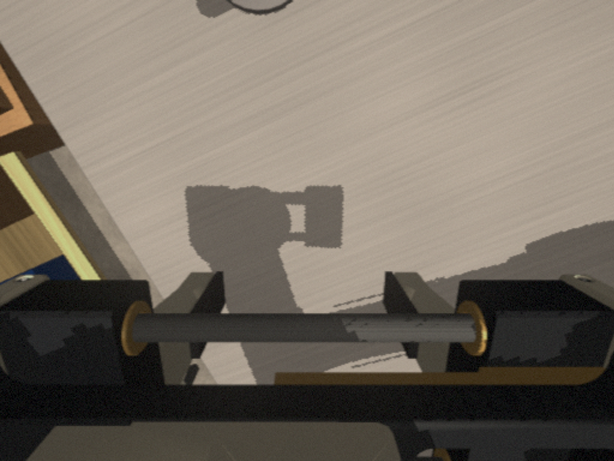

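```bash
python3 -m crank '[{"dx":6,"dy":4,"dz":-2,"wx":0,"wy":0,"wz":-6},{"dx":12,"dy":8.5,"dz":-4,"wx":0,"wy":0,"wz":-12},{"dx":18,"dy":12.5,"dz":-6,"wx":0,"wy":0,"wz":-18},{"dx":24,"dy":17,"dz":-7,"wx":0,"wy":0,"wz":-23.4},{"dx":30,"dy":21,"dz":-7,"wx":0,"wy":0,"wz":-23.4},{"dx":36,"dy":25,"dz":-7,"wx":0,"wy":0,"wz":-23.4},{"dx":36,"dy":28,"dz":-7,"wx":0,"wy":0,"wz":-23.4},{"dx":36,"dy":31,"dz":-7,"wx":0,"wy":0,"wz":-23.4},{"dx":36,"dy":34,"dz":-7,"wx":0,"wy":0,"wz":-23.4},{"dx":36,"dy":36,"dz":-7,"wx":0,"wy":0,"wz":-23.4}]'
python3 - <<'E'
from h import *
go(.42,-.2,.3,0)
E
```

```text
t: 2.35
eef_pos: [0.4552, 0.1445, 0.2969]
ee_rot: [-3.141, -0.001, -0.001]
force: [-0.4, 0.2, 0.4]
width: 0.0873
gripper_force: 0.0
2.35 [0.4552 0.1445 0.2969] [-3.141e+00 -1.000e-03 -1.000e-03] {'dx': np.float64(-3.5), 'dy': np.float64(34.5), 'dz': np.float64(-0.3), 'w': array([-0. , -0. , -0.1])}
```

```bash
python3 -m crank '[{"dx":0,"dy":6,"dz":0,"wx":0,"wy":0,"wz":0},{"dx":-1,"dy":12,"dz":0,"wx":0,"wy":0,"wz":0},{"dx":-2,"dy":18,"dz":0,"wx":0,"wy":0,"wz":0},{"dx":-3,"dy":24,"dz":0,"wx":0,"wy":0,"wz":0},{"dx":-4,"dy":30,"dz":0,"wx":0,"wy":0,"wz":0},{"dx":-4,"dy":36,"dz":0,"wx":0,"wy":0,"wz":0},{"dx":-4,"dy":40,"dz":0,"wx":0,"wy":0,"wz":0},{"dx":-4,"dy":40,"dz":0,"wx":0,"wy":0,"wz":0},{"dx":-4,"dy":40,"dz":0,"wx":0,"wy":0,"wz":0},{"dx":-4,"dy":40,"dz":0,"wx":0,"wy":0,"wz":0}]'
python3 - <<'E'
from h import *
show("wrist","w2",None,1.5)
c=arm.calibration("wrist")
for q,z in (("flask",.06),("tip_box",.06)):
    for d in arm.masks_of("wrist",q):
        p=np.argwhere(d["pixels"])[:,::-1]
        r=cv2.minAreaRect((ray("wrist",p,z,c)*1000).astype(np.float32)); print(q,d["confidence"],p.min(0),p.max(0),[np.round(a,1) for a in r])
    print(q,[(np.round(d["centre"],3),d["confidence"]) for d in arm.mark_of("wrist",q)])
print(c["fx"],np.round(c["world_from_camera"],3).tolist())
E
```

```text
t: 3.6
eef_pos: [0.4157, -0.2531, 0.2967]
ee_rot: [-3.142, -0.0, 0.001]
force: [0.8, 0.1, 0.2]
width: 0.0874
gripper_force: 0.0
flask 0.84 [281 134] [314 174] [array([ 435.5, -320.7]), array([59.6, 30.7]), np.float64(36.3)]
flask 0.74 [313 202] [344 226] [array([ 332.1, -374.1]), array([58.7, 28.2]), np.float64(45.8)]
flask 0.73 [252 198] [283 230] [array([ 338.7, -277.6]), array([54.9, 50. ]), np.float64(0.1)]
flask 0.67 [331 147] [374 185] [array([ 417.3, -404.3]), array([72.2, 33.7]), np.float64(53.5)]
flask 0.6 [345  72] [391 112] [array([ 518.8, -417.2]), array([54.7, 56.1]), np.float64(73.5)]
flask [(array([ 0.434, -0.324, -0.001]), 0.96), (array([ 0.321, -0.391,  0.003]), 0.83), (array([ 0.518, -0.422,  0.   ]), 0.8), (array([ 0.334, -0.274,  0.001]), 0.66), (array([ 0.412, -0.414,  0.001]), 0.6)]
tip_box 0.78 [152  43] [240 107] [array([ 542. , -176.2]), array([119.6,  79.4]), np.float64(88.8)]
tip_box [(array([ 0.542, -0.168,  0.   ]), 0.76)]
264.7448614297915 [[0.002, -0.955, -0.296, 0.496], [-1.0, -0.001, -0.002, -0.253], [0.002, 0.296, -0.955, 0.454], [0.0, 0.0, 0.0, 1.0]]
```

View pics/w2.png

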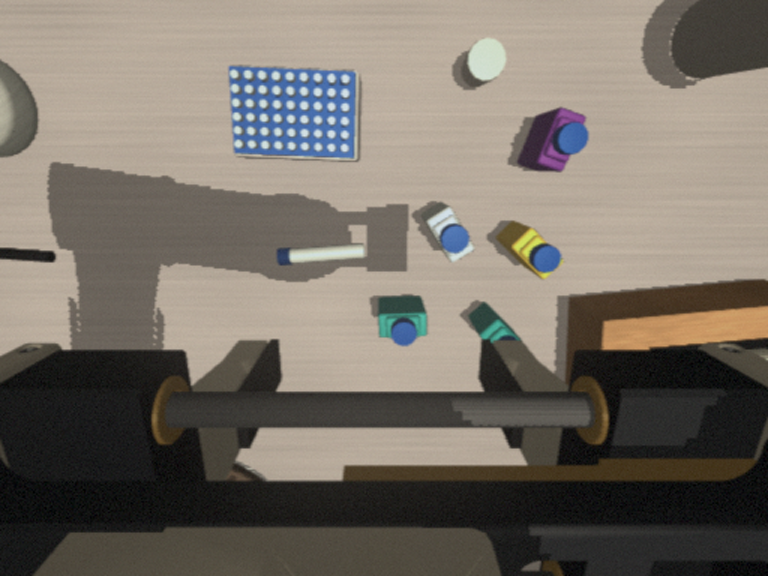

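The flask is at (448,232) and the tip box at (294,112). The fingers will need to fit between the turquoise (402,315) and yellow (530,245) look-alikes. I'll fit the silhouettes for accurate poses.

```bash
cat >> h.py <<'E'
from scipy.optimize import minimize
a_=np.linspace(0,2*np.pi,24)
def cyl(r,z): return np.c_[r*np.cos(a_),r*np.sin(a_),0*a_+z]
def bx(a,b,z): return np.array([[i*a/2,j*b/2,z] for i in(-1,1) for j in(-1,1)])
PARTS=dict(tip_box=[np.r_[bx(.08,.12,0),bx(.08,.12,.062)]],
 flask=[np.r_[bx(.028,.052,0),bx(.028,.052,.062)],np.r_[cyl(.0135,.066),cyl(.0135,.085)]],
 bottle=[np.r_[cyl(.026,0),cyl(.026,.068)],np.r_[cyl(.0165,.075),cyl(.0165,.1)]],
 burner=[np.r_[cyl(.05,0.0),cyl(.047,.016),cyl(.035,.036),cyl(.014,.048)],np.r_[cyl(.014,.048),cyl(.014,.078)]],
 large_dish=[np.r_[cyl(.027,0),cyl(.027,.016)]],small_dish=[np.r_[cyl(.0175,0),cyl(.0175,.012)]])
def fit(q,views,x0,z0=0):
    """views: [(cam,calib,mask)]; fit x,y,yaw by silhouette overlap"""
    def cost(v):
        c,s=np.cos(v[2]),np.sin(v[2]); e=0
        for cam,cal,m in views:
            im=np.zeros((384*4,512*4),np.uint8)
            for P in PARTS[q]:
                W=np.c_[P[:,0]*c-P[:,1]*s+v[0],P[:,0]*s+P[:,1]*c+v[1],P[:,2]+z0]
                cv2.fillConvexPoly(im,cv2.convexHull(np.round(pix(cam,W,cal)*4+1.5).astype(np.int32)),255)
            f=cv2.resize(im,(512,384),interpolation=cv2.INTER_AREA)/255.
            e+=np.abs(f-m).sum()/m.sum()
        return e/len(views)
    sx=np.array(x0)+np.array([[0,0,0],[.008,0,.0],[0,.008,0],[0,0,.2]])
    r=minimize(cost,x0,method="Nelder-Mead",options=dict(initial_simplex=sx,xatol=1e-4,fatol=1e-4))
    return r.x,r.fun
def views(q,near,cams):
    out=[]
    for cam in cams:
        cal=arm.calibration(cam); arm.grab_frame(cam)
        best=None
        for d in arm.masks_of(cam,q):
            m=d["pixels"]; mm=np.argwhere(m).mean(0)[::-1]
            e=np.linalg.norm(mm-pix(cam,[near[0],near[1],.03],cal)[0])
            if e<25 and (best is None or e<best[0]): best=(e,m)
        if best: out.append((cam,cal,best[1].astype(float)))
    return out
def locate(q,x0,cams,z0=0):
    V=views(q,x0,cams)
    for v in V: 
        x,f=fit(q,[v],x0,z0); print(q,v[0],np.round(x,4),round(f,2))
    if len(V)>1: x,f=fit(q,V,x0,z0); print(q,"all",np.round(x,4),round(f,2))
    return x if V else None
E
python3 - <<'E'
from h import *
locate("flask",[.433,-.322,-.9],("wrist","top","side"))
locate("tip_box",[.544,-.172,-.04],("wrist","top","side"))
locate("burner",[.56,.155,0],("top","side"))
locate("bottle",[.61,.319,0],("top","side"))
locate("large_dish",[.453,.327,0],("top","side"))
locate("small_dish",[.696,.014,0],("top","side"))
E
```

```text
flask wrist [ 0.4316 -0.3229 -0.9342] 0.14
flask side [ 0.4312 -0.3238 -0.9108] 0.06
flask all [ 0.4311 -0.3235 -0.9196] 0.1
tip_box wrist [ 0.5405 -0.1753 -0.0475] 0.11
tip_box side [ 0.543  -0.1739 -0.0531] 0.1
tip_box all [ 0.5419 -0.174  -0.0755] 0.11
burner top [0.5565 0.1544 0.2495] 0.06
burner side [0.5564 0.158  0.1949] 0.07
burner all [0.5563 0.1554 0.2239] 0.08
bottle top [ 0.6086  0.318  -0.1134] 0.13
bottle side [0.6067 0.3185 0.0342] 0.62
bottle all [0.6065 0.3178 0.0164] 0.39
large_dish top [0.4546 0.3261 0.1338] 0.22
large_dish side [0.455  0.3238 0.0174] 0.09
large_dish all [0.4552 0.3241 0.0712] 0.15
small_dish top [0.6958 0.0126 0.1198] 0.13
small_dish side [0.696 0.014 0.   ] 0.52
small_dish all [0.696 0.014 0.   ] 0.33
```

```bash
python3 -m crank '[{"dx":0,"dy":2,"dz":2,"wx":0,"wy":0,"wz":10},{"dx":1,"dy":4,"dz":4,"wx":0,"wy":0,"wz":20},{"dx":1.6,"dy":6,"dz":8,"wx":0,"wy":0,"wz":30},{"dx":1.6,"dy":7,"dz":12,"wx":0,"wy":0,"wz":40},{"dx":1.6,"dy":7,"dz":15,"wx":0,"wy":0,"wz":50},{"dx":1.6,"dy":7,"dz":15,"wx":0,"wy":0,"wz":52.7},{"dx":1.6,"dy":7,"dz":15,"wx":0,"wy":0,"wz":52.7},{"dx":1.6,"dy":7,"dz":15,"wx":0,"wy":0,"wz":52.7},{"dx":1.6,"dy":7,"dz":15,"wx":0,"wy":0,"wz":52.7},{"dx":1.6,"dy":7,"dz":15,"wx":0,"wy":0,"wz":52.7}]' 7.6 15
python3 - <<'E'
from h import *
go(.4315,-.3235,.033,-.92)
E
```

```text
t: 6.5
eef_pos: [0.4315, -0.3241, 0.1469]
ee_rot: [-3.141, -0.001, -0.92]
force: [0.8, -0.2, -0.2]
width: 0.0759
gripper_force: 0.0
6.5 [ 0.4315 -0.3241  0.1469] [-3.141e+00 -1.000e-03 -9.200e-01] {'dx': np.float64(-0.1), 'dy': np.float64(-0.0), 'dz': np.float64(11.4), 'w': array([-0., -0.,  0.])}
```

```bash
python3 -m crank '[{"dx":0,"dy":0,"dz":2,"wx":0,"wy":0,"wz":0},{"dx":0,"dy":0,"dz":4,"wx":0,"wy":0,"wz":0},{"dx":0,"dy":0,"dz":6,"wx":0,"wy":0,"wz":0},{"dx":0,"dy":0,"dz":8,"wx":0,"wy":0,"wz":0},{"dx":0,"dy":0,"dz":9.5,"wx":0,"wy":0,"wz":0},{"dx":0,"dy":0,"dz":11,"wx":0,"wy":0,"wz":0},{"dx":0,"dy":0,"dz":11.4,"wx":0,"wy":0,"wz":0},{"dx":0,"dy":0,"dz":11.4,"wx":0,"wy":0,"wz":0},{"dx":0,"dy":0,"dz":11.4,"wx":0,"wy":0,"wz":0},{"dx":0,"dy":0,"dz":11.4,"wx":0,"wy":0,"wz":0}]'
python3 -m crank '[{"dx":0,"dy":0,"dz":0,"wx":0,"wy":0,"wz":0},{"dx":0,"dy":0,"dz":0,"wx":0,"wy":0,"wz":0},{"dx":0,"dy":0,"dz":0,"wx":0,"wy":0,"wz":0},{"dx":0,"dy":0,"dz":0,"wx":0,"wy":0,"wz":0},{"dx":0,"dy":0,"dz":0,"wx":0,"wy":0,"wz":0},{"dx":0,"dy":0,"dz":0,"wx":0,"wy":0,"wz":0},{"dx":0,"dy":0,"dz":0,"wx":0,"wy":0,"wz":0},{"dx":0,"dy":0,"dz":0,"wx":0,"wy":0,"wz":0},{"dx":0,"dy":0,"dz":0,"wx":0,"wy":0,"wz":0},{"dx":0,"dy":0,"dz":0,"wx":0,"wy":0,"wz":0}]' 4 15
```

```text
t: 7.75
eef_pos: [0.4317, -0.3242, 0.0331]
ee_rot: [-3.141, -0.001, -0.92]
force: [0.5, -0.0, 0.9]
width: 0.0761
gripper_force: 0.0
t: 9.0
eef_pos: [0.4314, -0.3241, 0.0326]
ee_rot: [-3.142, -0.0, -0.92]
force: [-0.3, 0.6, 2.6]
width: 0.053
gripper_force: 14.6
```

```bash
python3 -m crank '[{"dx":0,"dy":0,"dz":-0.5,"wx":0,"wy":0,"wz":0},{"dx":0,"dy":0,"dz":-1.5,"wx":0,"wy":0,"wz":0},{"dx":0,"dy":0,"dz":-3,"wx":0,"wy":0,"wz":0},{"dx":0,"dy":0,"dz":-4.5,"wx":0,"wy":0,"wz":0},{"dx":0,"dy":0,"dz":-6,"wx":0,"wy":0,"wz":0},{"dx":0,"dy":0,"dz":-8,"wx":0,"wy":0,"wz":0},{"dx":0,"dy":0,"dz":-10,"wx":0,"wy":0,"wz":0},{"dx":0,"dy":0,"dz":-11.5,"wx":0,"wy":0,"wz":0},{"dx":0,"dy":0,"dz":-12,"wx":0,"wy":0,"wz":0},{"dx":0,"dy":0,"dz":-12,"wx":0,"wy":0,"wz":0}]'
python3 - <<'E'
from h import *
go(.549,-.009,.153,-.046)
E
```

```text
t: 10.25
eef_pos: [0.4313, -0.324, 0.1526]
ee_rot: [-3.141, -0.0, -0.92]
force: [0.2, -0.9, -0.5]
width: 0.0531
gripper_force: 14.6
10.25 [ 0.4313 -0.324   0.1526] [-3.141 -0.    -0.92 ] {'dx': np.float64(-17.9), 'dy': np.float64(-28.4), 'dz': np.float64(-0.0), 'w': array([ -0. ,  -0. , -50.1])}
```

```bash
python3 -m crank '[{"dx":-1,"dy":-1.6,"dz":0,"wx":0,"wy":0,"wz":-3},{"dx":-3,"dy":-5,"dz":0,"wx":0,"wy":0,"wz":-9},{"dx":-6,"dy":-9.5,"dz":0,"wx":0,"wy":0,"wz":-17},{"dx":-9,"dy":-14,"dz":0,"wx":0,"wy":0,"wz":-25},{"dx":-12,"dy":-19,"dz":0,"wx":0,"wy":0,"wz":-33},{"dx":-14.5,"dy":-23,"dz":0,"wx":0,"wy":0,"wz":-41},{"dx":-16.5,"dy":-26,"dz":0,"wx":0,"wy":0,"wz":-47},{"dx":-17.5,"dy":-27.8,"dz":0,"wx":0,"wy":0,"wz":-49.5},{"dx":-17.9,"dy":-28.4,"dz":0,"wx":0,"wy":0,"wz":-50.1},{"dx":-17.9,"dy":-28.4,"dz":0,"wx":0,"wy":0,"wz":-50.1}]'
python3 - <<'E'
from h import *
go(.549,-.009,.0335,-.046)
locate("flask",[.549,-.009,-.046],("top","side"),.12)
E
```

```text
t: 11.5
eef_pos: [0.5486, -0.0097, 0.1522]
ee_rot: [3.141, 0.001, -0.046]
force: [-0.2, 0.3, -1.2]
width: 0.0532
gripper_force: 14.6
11.5 [ 0.5486 -0.0097  0.1522] [ 3.141e+00  1.000e-03 -4.600e-02] {'dx': np.float64(0.0), 'dy': np.float64(-0.1), 'dz': np.float64(11.9), 'w': array([ 0.,  0., -0.])}
```

```bash
python3 -m crank '[{"dx":0,"dy":0,"dz":1,"wx":0,"wy":0,"wz":0},{"dx":0,"dy":0,"dz":3,"wx":0,"wy":0,"wz":0},{"dx":0,"dy":0,"dz":5,"wx":0,"wy":0,"wz":0},{"dx":0,"dy":0,"dz":7,"wx":0,"wy":0,"wz":0},{"dx":0,"dy":0,"dz":9,"wx":0,"wy":0,"wz":0},{"dx":0,"dy":0,"dz":10.3,"wx":0,"wy":0,"wz":0},{"dx":0,"dy":0,"dz":11.2,"wx":0,"wy":0,"wz":0},{"dx":0,"dy":0,"dz":11.7,"wx":0,"wy":0,"wz":0},{"dx":0,"dy":0,"dz":11.9,"wx":0,"wy":0,"wz":0},{"dx":0,"dy":0,"dz":11.9,"wx":0,"wy":0,"wz":0}]'
python3 -m crank '[{"dx":0,"dy":0,"dz":0,"wx":0,"wy":0,"wz":0},{"dx":0,"dy":0,"dz":0,"wx":0,"wy":0,"wz":0},{"dx":0,"dy":0,"dz":0,"wx":0,"wy":0,"wz":0},{"dx":0,"dy":0,"dz":0,"wx":0,"wy":0,"wz":0},{"dx":0,"dy":0,"dz":0,"wx":0,"wy":0,"wz":0},{"dx":0,"dy":0,"dz":0,"wx":0,"wy":0,"wz":0},{"dx":0,"dy":0,"dz":-1,"wx":0,"wy":0,"wz":0},{"dx":0,"dy":0,"dz":-4,"wx":0,"wy":0,"wz":0},{"dx":0,"dy":0,"dz":-9,"wx":0,"wy":0,"wz":0},{"dx":0,"dy":0,"dz":-15,"wx":0,"wy":0,"wz":0}]' 8
python3 - <<'E'
from h import *
go(.5,.25,.22,0)
E
```

```text
t: 12.95
eef_pos: [0.5492, -0.0096, 0.0338]
ee_rot: [-3.141, -0.001, -0.046]
force: [0.2, -0.4, -0.5]
width: 0.0528
gripper_force: 14.6
t: 14.2
eef_pos: [0.5482, -0.0099, 0.1851]
ee_rot: [3.141, 0.001, -0.046]
force: [1.8, 0.7, 0.9]
width: 0.0799
gripper_force: 0.0
14.2 [ 0.5482 -0.0099  0.1851] [ 3.141e+00  1.000e-03 -4.600e-02] {'dx': np.float64(-6.0), 'dy': np.float64(-25.7), 'dz': np.float64(-3.5), 'w': array([ 0. ,  0.1, -2.6])}
```

```bash
python3 -m crank '[{"dx":-1,"dy":-3,"dz":-2,"wx":0,"wy":0,"wz":0},{"dx":-3,"dy":-8,"dz":-4,"wx":0,"wy":0,"wz":0},{"dx":-5,"dy":-13,"dz":-6,"wx":0,"wy":0,"wz":0},{"dx":-6,"dy":-18,"dz":-8,"wx":0,"wy":0,"wz":0},{"dx":-7,"dy":-23,"dz":-10,"wx":0,"wy":0,"wz":0},{"dx":-8,"dy":-27,"dz":-11,"wx":0,"wy":0,"wz":0},{"dx":-9,"dy":-29.6,"dz":-11,"wx":0,"wy":0,"wz":0},{"dx":-9.2,"dy":-29.6,"dz":-11,"wx":0,"wy":0,"wz":0},{"dx":-9.2,"dy":-29.6,"dz":-11,"wx":0,"wy":0,"wz":0},{"dx":-9.2,"dy":-29.6,"dz":-11,"wx":0,"wy":0,"wz":0}]'
python3 - <<'E'
from h import *
locate("flask",[.549,-.009,-.046],("top","side"))
locate("tip_box",[.543,-.174,-.046],("top","side"))
locate("burner",[.556,.155,-.046],("top","wrist"))
locate("bottle",[.607,.318,0],("wrist",))
locate("large_dish",[.455,.324,0],("wrist",))
show("wrist","w3",None,1.2)
go(.4552,.3245,.1,-.046)
E
```

```text
t: 15.45
eef_pos: [0.4708, 0.2894, 0.2938]
ee_rot: [-3.141, -0.0, -0.047]
force: [1.0, 0.1, 0.4]
width: 0.0802
gripper_force: 0.0
flask top [ 0.5494 -0.0113 -0.087 ] 0.07
flask side [ 0.5483 -0.0103 -0.0932] 0.09
flask all [ 0.5489 -0.0109 -0.105 ] 0.09
tip_box top [ 0.5417 -0.1743 -0.0341] 0.08
tip_box side [ 0.5419 -0.1741 -0.0809] 0.1
tip_box all [ 0.5422 -0.1745 -0.0683] 0.1
burner top [0.5575 0.1549 0.0504] 0.05
burner wrist [0.5567 0.1534 0.1427] 0.04
burner all [0.5571 0.1541 0.2266] 0.05
bottle wrist [0.6065 0.318  0.1602] 0.07
large_dish wrist [0.4557 0.326  0.1037] 0.1
16.3 [0.4706 0.2903 0.2935] [-3.142  0.    -0.046] {'dx': np.float64(-1.7), 'dy': np.float64(-3.3), 'dz': np.float64(19.4), 'w': array([-0.,  0.,  0.])}
```

View pics/w3.png

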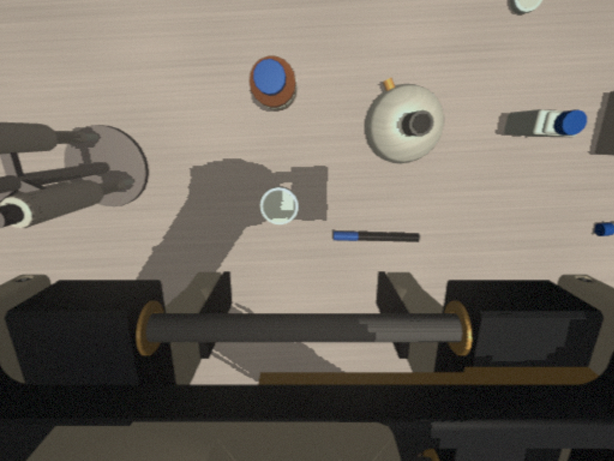

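```bash
python3 -m crank '[{"dx":-1,"dy":-2,"dz":3,"wx":0,"wy":0,"wz":0},{"dx":-1.7,"dy":-3.4,"dz":7,"wx":0,"wy":0,"wz":0},{"dx":-1.7,"dy":-3.4,"dz":12,"wx":0,"wy":0,"wz":0},{"dx":-1.7,"dy":-3.4,"dz":17,"wx":0,"wy":0,"wz":0},{"dx":-1.7,"dy":-3.4,"dz":21,"wx":0,"wy":0,"wz":0},{"dx":-1.7,"dy":-3.4,"dz":24,"wx":0,"wy":0,"wz":0},{"dx":-1.7,"dy":-3.4,"dz":26.5,"wx":0,"wy":0,"wz":0},{"dx":-1.7,"dy":-3.4,"dz":28,"wx":0,"wy":0,"wz":0},{"dx":-1.7,"dy":-3.4,"dz":28.8,"wx":0,"wy":0,"wz":0},{"dx":-1.7,"dy":-3.4,"dz":28.8,"wx":0,"wy":0,"wz":0}]' 8.2
python3 -m crank '[{"dx":0,"dy":0,"dz":0,"wx":0,"wy":0,"wz":0},{"dx":0,"dy":0,"dz":0,"wx":0,"wy":0,"wz":0},{"dx":0,"dy":0,"dz":0,"wx":0,"wy":0,"wz":0},{"dx":0,"dy":0,"dz":0,"wx":0,"wy":0,"wz":0},{"dx":0,"dy":0,"dz":0,"wx":0,"wy":0,"wz":0},{"dx":0,"dy":0,"dz":0,"wx":0,"wy":0,"wz":0},{"dx":0,"dy":0,"dz":0,"wx":0,"wy":0,"wz":0},{"dx":0,"dy":0,"dz":0,"wx":0,"wy":0,"wz":0},{"dx":0,"dy":0,"dz":0,"wx":0,"wy":0,"wz":0},{"dx":0,"dy":0,"dz":0,"wx":0,"wy":0,"wz":0}]' 4 10
```

```text
t: 17.55
eef_pos: [0.4552, 0.3251, 0.0056]
ee_rot: [3.141, 0.0, -0.046]
force: [-0.1, 0.1, -0.5]
width: 0.082
gripper_force: 0.0
t: 18.8
eef_pos: [0.4553, 0.3252, 0.0059]
ee_rot: [-3.141, -0.0, -0.046]
force: [-0.5, 0.1, 6.1]
width: 0.0533
gripper_force: 10.0
```

```bash
python3 -m crank '[{"dx":0,"dy":0,"dz":-0.5,"wx":0,"wy":0,"wz":0},{"dx":0,"dy":0,"dz":-1.5,"wx":0,"wy":0,"wz":0},{"dx":0,"dy":0,"dz":-3,"wx":0,"wy":0,"wz":0},{"dx":0,"dy":0,"dz":-4.5,"wx":0,"wy":0,"wz":0},{"dx":0,"dy":0,"dz":-6,"wx":0,"wy":0,"wz":0},{"dx":0,"dy":0,"dz":-8,"wx":0,"wy":0,"wz":0},{"dx":0,"dy":0,"dz":-10,"wx":0,"wy":0,"wz":0},{"dx":0,"dy":0,"dz":-11.5,"wx":0,"wy":0,"wz":0},{"dx":0,"dy":0,"dz":-12,"wx":0,"wy":0,"wz":0},{"dx":0,"dy":0,"dz":-12,"wx":0,"wy":0,"wz":0}]'
python3 - <<'E'
from h import *
show("side","s1",None,1.5)
go(.459,-.005,.0065,-.046)
E
```

```text
t: 20.05
eef_pos: [0.4551, 0.325, 0.1256]
ee_rot: [-3.141, -0.0, -0.046]
force: [-0.2, -1.6, -0.9]
width: 0.0533
gripper_force: 10.0
20.1 [0.4549 0.3248 0.1252] [ 3.141  0.    -0.046] {'dx': np.float64(1.9), 'dy': np.float64(32.9), 'dz': np.float64(11.9), 'w': array([0., 0., 0.])}
```

View pics/s1.png

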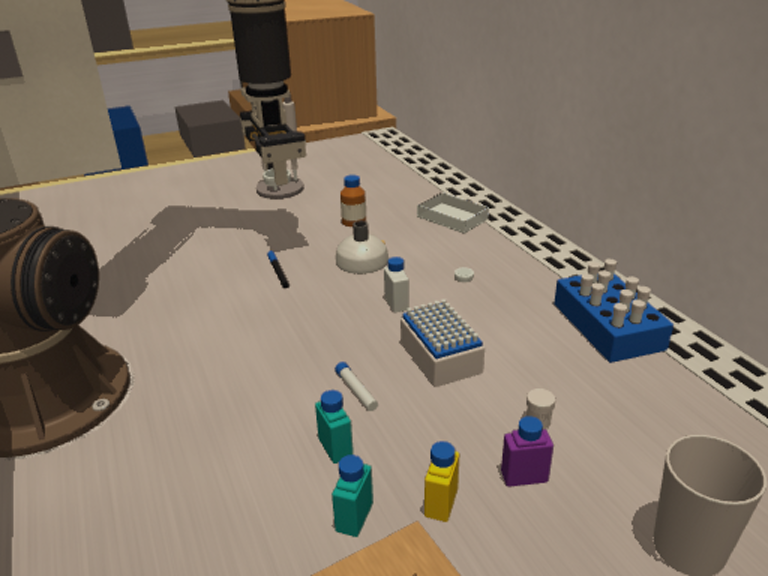

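The dish is in the fingers at about (270,175) and the flask stands between burner and box at (397,285). I'm carrying the dish across.

```bash
python3 -m crank '[{"dx":0,"dy":1.5,"dz":0,"wx":0,"wy":0,"wz":0},{"dx":0.4,"dy":5,"dz":0,"wx":0,"wy":0,"wz":0},{"dx":0.8,"dy":10,"dz":0,"wx":0,"wy":0,"wz":0},{"dx":1.2,"dy":15,"dz":0,"wx":0,"wy":0,"wz":0},{"dx":1.5,"dy":20,"dz":0,"wx":0,"wy":0,"wz":0},{"dx":1.7,"dy":25,"dz":0,"wx":0,"wy":0,"wz":0},{"dx":1.9,"dy":29,"dz":0,"wx":0,"wy":0,"wz":0},{"dx":1.9,"dy":32,"dz":0,"wx":0,"wy":0,"wz":0},{"dx":1.9,"dy":32.9,"dz":0,"wx":0,"wy":0,"wz":0},{"dx":1.9,"dy":32.9,"dz":0,"wx":0,"wy":0,"wz":0}]'
python3 -m crank '[{"dx":0,"dy":0,"dz":1,"wx":0,"wy":0,"wz":0},{"dx":0,"dy":0,"dz":3,"wx":0,"wy":0,"wz":0},{"dx":0,"dy":0,"dz":5,"wx":0,"wy":0,"wz":0},{"dx":0,"dy":0,"dz":7,"wx":0,"wy":0,"wz":0},{"dx":0,"dy":0,"dz":9,"wx":0,"wy":0,"wz":0},{"dx":0,"dy":0,"dz":10.3,"wx":0,"wy":0,"wz":0},{"dx":0,"dy":0,"dz":11.2,"wx":0,"wy":0,"wz":0},{"dx":0,"dy":0,"dz":11.7,"wx":0,"wy":0,"wz":0},{"dx":0,"dy":0,"dz":11.9,"wx":0,"wy":0,"wz":0},{"dx":0,"dy":0,"dz":11.9,"wx":0,"wy":0,"wz":0}]'
```

```text
t: 21.35
eef_pos: [0.4587, -0.0051, 0.1253]
ee_rot: [3.141, 0.0, -0.047]
force: [1.6, -0.1, -0.4]
width: 0.0536
gripper_force: 10.0
t: 22.6
eef_pos: [0.4593, -0.0045, 0.0068]
ee_rot: [-3.141, -0.0, -0.046]
force: [-0.7, 0.3, -0.7]
width: 0.0536
gripper_force: 10.0
```

```bash
python3 -m crank '[{"dx":0,"dy":0,"dz":0.1,"wx":0,"wy":0,"wz":0},{"dx":0,"dy":0,"dz":0.1,"wx":0,"wy":0,"wz":0},{"dx":0,"dy":0,"dz":0.1,"wx":0,"wy":0,"wz":0},{"dx":0,"dy":0,"dz":0.1,"wx":0,"wy":0,"wz":0},{"dx":0,"dy":0,"dz":0,"wx":0,"wy":0,"wz":0},{"dx":0,"dy":0,"dz":-3,"wx":0,"wy":0,"wz":0},{"dx":0,"dy":0,"dz":-9,"wx":0,"wy":0,"wz":0},{"dx":0,"dy":0,"dz":-15,"wx":0,"wy":0,"wz":0},{"dx":0,"dy":0,"dz":-21,"wx":0,"wy":0,"wz":0},{"dx":0,"dy":0,"dz":-25,"wx":0,"wy":0,"wz":0}]' 8
python3 - <<'E'
from h import *
locate("small_dish",[.696,.014,0],("wrist","top","side"))
locate("large_dish",[.459,-.005,0],("wrist","side"))
locate("flask",[.549,-.01,-.06],("wrist","side"))
go(.696,.0135,.15,-.046)
E
```

```text
t: 23.85
eef_pos: [0.4595, -0.0045, 0.2599]
ee_rot: [-3.14, -0.003, -0.046]
force: [-0.1, 0.3, -0.2]
width: 0.0797
gripper_force: 0.0
small_dish wrist [0.6966 0.0135 0.1254] 0.14
small_dish top [0.6948 0.0128 0.0196] 0.12
small_dish side [ 0.6939  0.0153 -0.0029] 0.34
small_dish all [0.6963 0.0137 0.0551] 0.24
large_dish wrist [ 0.4594 -0.0047  0.006 ] 0.04
large_dish side [ 0.4592 -0.0055  0.0321] 0.08
large_dish all [ 0.4596 -0.0044  0.1002] 0.06
flask wrist [ 0.549  -0.0102 -0.1085] 0.07
flask side [ 0.549  -0.0099 -0.1523] 0.05
flask all [ 0.5489 -0.0097 -0.1475] 0.07
24.55 [ 0.459  -0.0046  0.2562] [ 3.141e+00  1.000e-03 -4.600e-02] {'dx': np.float64(23.6), 'dy': np.float64(-2.9), 'dz': np.float64(10.6), 'w': array([0., 0., 0.])}
```

```bash
python3 -m crank '[{"dx":4,"dy":-0.5,"dz":0,"wx":0,"wy":0,"wz":0},{"dx":9,"dy":-1,"dz":0,"wx":0,"wy":0,"wz":0},{"dx":15,"dy":-2,"dz":0,"wx":0,"wy":0,"wz":0},{"dx":20,"dy":-2.9,"dz":0,"wx":0,"wy":0,"wz":0},{"dx":23.6,"dy":-2.9,"dz":4,"wx":0,"wy":0,"wz":0},{"dx":23.6,"dy":-2.9,"dz":9,"wx":0,"wy":0,"wz":0},{"dx":23.6,"dy":-2.9,"dz":14,"wx":0,"wy":0,"wz":0},{"dx":23.6,"dy":-2.9,"dz":18,"wx":0,"wy":0,"wz":0},{"dx":23.6,"dy":-2.9,"dz":20,"wx":0,"wy":0,"wz":0},{"dx":23.6,"dy":-2.9,"dz":20,"wx":0,"wy":0,"wz":0}]' 6
python3 - <<'E'
from h import *
go(.6963,.0137,.0045,-.046)
E
```

```text
t: 25.8
eef_pos: [0.6948, 0.0133, 0.0542]
ee_rot: [3.14, 0.004, -0.046]
force: [-0.8, -0.7, -0.5]
width: 0.0602
gripper_force: 0.0
25.8 [0.6948 0.0133 0.0542] [ 3.14   0.004 -0.046] {'dx': np.float64(0.2), 'dy': np.float64(-0.1), 'dz': np.float64(5.0), 'w': array([0.1, 0.2, 0. ])}
```

```bash
python3 -m crank '[{"dx":0.1,"dy":0,"dz":1,"wx":0,"wy":0,"wz":0},{"dx":0.1,"dy":0,"dz":2,"wx":0,"wy":0,"wz":0},{"dx":0.1,"dy":0,"dz":3,"wx":0,"wy":0,"wz":0},{"dx":0.1,"dy":0,"dz":4,"wx":0,"wy":0,"wz":0},{"dx":0.1,"dy":0,"dz":4.6,"wx":0,"wy":0,"wz":0},{"dx":0.1,"dy":0,"dz":4.9,"wx":0,"wy":0,"wz":0},{"dx":0.1,"dy":0,"dz":4.9,"wx":0,"wy":0,"wz":0},{"dx":0.1,"dy":0,"dz":4.9,"wx":0,"wy":0,"wz":0},{"dx":0.1,"dy":0,"dz":4.9,"wx":0,"wy":0,"wz":0},{"dx":0.1,"dy":0,"dz":4.9,"wx":0,"wy":0,"wz":0}]'
python3 -m crank '[{"dx":0,"dy":0,"dz":0,"wx":0,"wy":0,"wz":0},{"dx":0,"dy":0,"dz":0,"wx":0,"wy":0,"wz":0},{"dx":0,"dy":0,"dz":0,"wx":0,"wy":0,"wz":0},{"dx":0,"dy":0,"dz":0,"wx":0,"wy":0,"wz":0},{"dx":0,"dy":0,"dz":0,"wx":0,"wy":0,"wz":0},{"dx":0,"dy":0,"dz":0,"wx":0,"wy":0,"wz":0},{"dx":0,"dy":0,"dz":0,"wx":0,"wy":0,"wz":0},{"dx":0,"dy":0,"dz":0,"wx":0,"wy":0,"wz":0},{"dx":0,"dy":0,"dz":0,"wx":0,"wy":0,"wz":0},{"dx":0,"dy":0,"dz":0,"wx":0,"wy":0,"wz":0}]' 2 8
```

```text
t: 27.05
eef_pos: [0.6973, 0.0136, 0.0078]
ee_rot: [-3.141, -0.0, -0.046]
force: [0.7, -0.0, 0.2]
width: 0.06
gripper_force: 0.0
t: 28.3
eef_pos: [0.6971, 0.0136, 0.0075]
ee_rot: [3.142, 0.0, -0.046]
force: [-0.4, -0.1, -0.8]
width: 0.0342
gripper_force: 8.0
```

```bash
python3 -m crank '[{"dx":0,"dy":0,"dz":-0.5,"wx":0,"wy":0,"wz":0},{"dx":0,"dy":0,"dz":-1.5,"wx":0,"wy":0,"wz":0},{"dx":0,"dy":0,"dz":-3,"wx":0,"wy":0,"wz":0},{"dx":0,"dy":0,"dz":-5,"wx":0,"wy":0,"wz":0},{"dx":0,"dy":0,"dz":-8,"wx":0,"wy":0,"wz":0},{"dx":0,"dy":0,"dz":-11,"wx":0,"wy":0,"wz":0},{"dx":0,"dy":0,"dz":-14,"wx":0,"wy":0,"wz":0},{"dx":0,"dy":0,"dz":-17,"wx":0,"wy":0,"wz":0},{"dx":0,"dy":0,"dz":-18,"wx":0,"wy":0,"wz":0},{"dx":0,"dy":0,"dz":-18,"wx":0,"wy":0,"wz":0}]'
python3 - <<'E'
from h import *
go(.460,-.0048,.0245,-.046)
E
```

```text
t: 29.55
eef_pos: [0.6974, 0.0138, 0.1889]
ee_rot: [-3.141, -0.002, -0.046]
force: [0.6, 0.1, -0.8]
width: 0.0343
gripper_force: 8.0
29.55 [0.6974 0.0138 0.1889] [-3.141e+00 -2.000e-03 -4.600e-02] {'dx': np.float64(-23.7), 'dy': np.float64(3.0), 'dz': np.float64(16.4), 'w': array([-0. , -0.1,  0. ])}
```

```bash
python3 -m crank '[{"dx":-1,"dy":0,"dz":0,"wx":0,"wy":0,"wz":0},{"dx":-4,"dy":0.5,"dz":0,"wx":0,"wy":0,"wz":0},{"dx":-8,"dy":1,"dz":0,"wx":0,"wy":0,"wz":0},{"dx":-12,"dy":1.5,"dz":0,"wx":0,"wy":0,"wz":0},{"dx":-16,"dy":2,"dz":0,"wx":0,"wy":0,"wz":0},{"dx":-20,"dy":2.5,"dz":0,"wx":0,"wy":0,"wz":0},{"dx":-22.7,"dy":3,"dz":0,"wx":0,"wy":0,"wz":0},{"dx":-23.7,"dy":3,"dz":0,"wx":0,"wy":0,"wz":0},{"dx":-23.7,"dy":3,"dz":4,"wx":0,"wy":0,"wz":0},{"dx":-23.7,"dy":3,"dz":8,"wx":0,"wy":0,"wz":0}]'
python3 - <<'E'
from h import *
go(.460,-.0048,.0245,-.046)
E
```

```text
t: 30.8
eef_pos: [0.4593, -0.0052, 0.1067]
ee_rot: [-3.141, -0.001, -0.046]
force: [0.8, 0.0, -0.4]
width: 0.0343
gripper_force: 8.0
30.8 [ 0.4593 -0.0052  0.1067] [-3.141e+00 -1.000e-03 -4.600e-02] {'dx': np.float64(0.1), 'dy': np.float64(-0.0), 'dz': np.float64(8.2), 'w': array([-0. , -0.1,  0. ])}
```

```bash
python3 -m crank '[{"dx":0,"dy":0,"dz":1,"wx":0,"wy":0,"wz":0},{"dx":0,"dy":0,"dz":2.5,"wx":0,"wy":0,"wz":0},{"dx":0,"dy":0,"dz":4,"wx":0,"wy":0,"wz":0},{"dx":0,"dy":0,"dz":5.5,"wx":0,"wy":0,"wz":0},{"dx":0,"dy":0,"dz":6.7,"wx":0,"wy":0,"wz":0},{"dx":0,"dy":0,"dz":7.5,"wx":0,"wy":0,"wz":0},{"dx":0,"dy":0,"dz":7.9,"wx":0,"wy":0,"wz":0},{"dx":0,"dy":0,"dz":8.1,"wx":0,"wy":0,"wz":0},{"dx":0,"dy":0,"dz":8.2,"wx":0,"wy":0,"wz":0},{"dx":0,"dy":0,"dz":8.2,"wx":0,"wy":0,"wz":0}]'
python3 -m crank '[{"dx":0,"dy":0,"dz":0.1,"wx":0,"wy":0,"wz":0},{"dx":0,"dy":0,"dz":0.1,"wx":0,"wy":0,"wz":0},{"dx":0,"dy":0,"dz":0.1,"wx":0,"wy":0,"wz":0},{"dx":0,"dy":0,"dz":0.1,"wx":0,"wy":0,"wz":0},{"dx":0,"dy":0,"dz":0,"wx":0,"wy":0,"wz":0},{"dx":0,"dy":0,"dz":-1,"wx":0,"wy":0,"wz":0},{"dx":0,"dy":0,"dz":-5,"wx":0,"wy":0,"wz":0},{"dx":0,"dy":0,"dz":-11,"wx":0,"wy":0,"wz":0},{"dx":0,"dy":0,"dz":-17,"wx":0,"wy":0,"wz":0},{"dx":0,"dy":0,"dz":-21,"wx":0,"wy":0,"wz":0}]' 5.5
python3 - <<'E'
from h import *
show("wrist","w4",(160,30,340,230),3)
locate("small_dish",[.459,-.005,0],("wrist","top","side"),.016)
locate("large_dish",[.459,-.005,0],("wrist","top","side"))
go(.607,.318,.15,-.046)
E
```

```text
t: 32.05
eef_pos: [0.4592, -0.0055, 0.0258]
ee_rot: [-3.141, -0.0, -0.046]
force: [0.3, 0.1, -0.4]
width: 0.0345
gripper_force: 8.0
t: 33.3
eef_pos: [0.4594, -0.0055, 0.2396]
ee_rot: [-3.14, -0.004, -0.046]
force: [1.2, 0.3, -1.3]
width: 0.0548
gripper_force: 0.0
small_dish wrist [ 0.4563 -0.0061  0.1962] 0.04
large_dish wrist [ 0.46   -0.0048 -0.0419] 1.08
large_dish side [ 0.4594 -0.006   0.0851] 0.84
large_dish all [ 0.4598 -0.0046  0.0158] 0.97
33.95 [ 0.4589 -0.0056  0.2351] [ 3.141e+00  1.000e-03 -4.600e-02] {'dx': np.float64(13.3), 'dy': np.float64(-33.0), 'dz': np.float64(8.5), 'w': array([0. , 0.1, 0. ])}
```

View pics/w4.png

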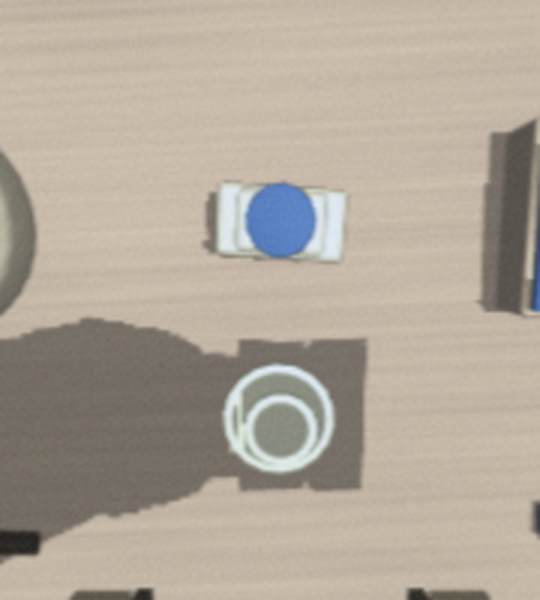

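The small dish (282,430) sits on the large one (279,418), about 3 mm off centre once parallax is allowed for. The flask (280,220) looks turned roughly 0.08 rad relative to the box, and I'll trim that after the bottle.

```bash
python3 -m crank '[{"dx":1,"dy":-3,"dz":0,"wx":0,"wy":0,"wz":0},{"dx":3,"dy":-8,"dz":0,"wx":0,"wy":0,"wz":0},{"dx":5,"dy":-13,"dz":0,"wx":0,"wy":0,"wz":0},{"dx":7,"dy":-18,"dz":0,"wx":0,"wy":0,"wz":0},{"dx":9,"dy":-23,"dz":0,"wx":0,"wy":0,"wz":0},{"dx":11,"dy":-28,"dz":0,"wx":0,"wy":0,"wz":0},{"dx":12.5,"dy":-31.5,"dz":0,"wx":0,"wy":0,"wz":0},{"dx":13.3,"dy":-33,"dz":2,"wx":0,"wy":0,"wz":0},{"dx":13.3,"dy":-33,"dz":5,"wx":0,"wy":0,"wz":0},{"dx":13.3,"dy":-33,"dz":8,"wx":0,"wy":0,"wz":0}]' 8.4
python3 - <<'E'
from h import *
go(.6067,.318,.043,-.046)
E
```

```text
t: 35.2
eef_pos: [0.6064, 0.3175, 0.1532]
ee_rot: [3.141, 0.001, -0.046]
force: [-0.5, -0.3, -0.4]
width: 0.084
gripper_force: 0.0
35.2 [0.6064 0.3175 0.1532] [ 3.141e+00  1.000e-03 -4.600e-02] {'dx': np.float64(0.0), 'dy': np.float64(-0.1), 'dz': np.float64(11.0), 'w': array([ 0.1,  0.1, -0. ])}
```

```bash
python3 -m crank '[{"dx":0,"dy":0,"dz":2,"wx":0,"wy":0,"wz":0},{"dx":0,"dy":0,"dz":4,"wx":0,"wy":0,"wz":0},{"dx":0,"dy":0,"dz":6,"wx":0,"wy":0,"wz":0},{"dx":0,"dy":0,"dz":8,"wx":0,"wy":0,"wz":0},{"dx":0,"dy":0,"dz":9.5,"wx":0,"wy":0,"wz":0},{"dx":0,"dy":0,"dz":10.6,"wx":0,"wy":0,"wz":0},{"dx":0,"dy":0,"dz":11,"wx":0,"wy":0,"wz":0},{"dx":0,"dy":0,"dz":11,"wx":0,"wy":0,"wz":0},{"dx":0,"dy":0,"dz":11,"wx":0,"wy":0,"wz":0},{"dx":0,"dy":0,"dz":11,"wx":0,"wy":0,"wz":0}]'
python3 -m crank '[{"dx":0,"dy":0,"dz":0,"wx":0,"wy":0,"wz":0},{"dx":0,"dy":0,"dz":0,"wx":0,"wy":0,"wz":0},{"dx":0,"dy":0,"dz":0,"wx":0,"wy":0,"wz":0},{"dx":0,"dy":0,"dz":0,"wx":0,"wy":0,"wz":0},{"dx":0,"dy":0,"dz":0,"wx":0,"wy":0,"wz":0},{"dx":0,"dy":0,"dz":0,"wx":0,"wy":0,"wz":0},{"dx":0,"dy":0,"dz":0,"wx":0,"wy":0,"wz":0},{"dx":0,"dy":0,"dz":0,"wx":0,"wy":0,"wz":0},{"dx":0,"dy":0,"dz":0,"wx":0,"wy":0,"wz":0},{"dx":0,"dy":0,"dz":0,"wx":0,"wy":0,"wz":0}]' 4 25
```

```text
t: 36.45
eef_pos: [0.6073, 0.3183, 0.0462]
ee_rot: [-3.141, -0.001, -0.046]
force: [-0.3, 0.3, 0.4]
width: 0.0843
gripper_force: 0.0
t: 37.7
eef_pos: [0.607, 0.3181, 0.0456]
ee_rot: [-3.141, -0.0, -0.046]
force: [0.8, 1.4, 0.4]
width: 0.0514
gripper_force: 25.0
```

```bash
python3 -m crank '[{"dx":0,"dy":0,"dz":-0.5,"wx":0,"wy":0,"wz":0},{"dx":0,"dy":0,"dz":-1.5,"wx":0,"wy":0,"wz":0},{"dx":0,"dy":0,"dz":-3,"wx":0,"wy":0,"wz":0},{"dx":0,"dy":0,"dz":-4.5,"wx":0,"wy":0,"wz":0},{"dx":0,"dy":0,"dz":-6.5,"wx":0,"wy":0,"wz":0},{"dx":0,"dy":0,"dz":-8.5,"wx":0,"wy":0,"wz":0},{"dx":0,"dy":0,"dz":-10.5,"wx":0,"wy":0,"wz":0},{"dx":0,"dy":0,"dz":-12,"wx":0,"wy":0,"wz":0},{"dx":0,"dy":0,"dz":-13,"wx":0,"wy":0,"wz":0},{"dx":0,"dy":0,"dz":-13,"wx":0,"wy":0,"wz":0}]'
python3 - <<'E'
from h import *
go(.642,-.1786,.0465,-.046)
E
```

```text
t: 38.95
eef_pos: [0.6073, 0.3183, 0.1764]
ee_rot: [-3.141, -0.001, -0.046]
force: [-0.2, -0.6, -1.8]
width: 0.0513
gripper_force: 25.0
38.95 [0.6073 0.3183 0.1764] [-3.141e+00 -1.000e-03 -4.600e-02] {'dx': np.float64(5.7), 'dy': np.float64(49.5), 'dz': np.float64(12.9), 'w': array([-0.1, -0.1,  0. ])}
```

```bash
python3 -m crank '[{"dx":0,"dy":1.5,"dz":0,"wx":0,"wy":0,"wz":0},{"dx":0.5,"dy":5,"dz":0,"wx":0,"wy":0,"wz":0},{"dx":1,"dy":9,"dz":0,"wx":0,"wy":0,"wz":0},{"dx":2,"dy":14,"dz":0,"wx":0,"wy":0,"wz":0},{"dx":3,"dy":19,"dz":0,"wx":0,"wy":0,"wz":0},{"dx":4,"dy":24,"dz":0,"wx":0,"wy":0,"wz":0},{"dx":4.5,"dy":29,"dz":0,"wx":0,"wy":0,"wz":0},{"dx":5,"dy":34,"dz":0,"wx":0,"wy":0,"wz":0},{"dx":5.4,"dy":38.5,"dz":0,"wx":0,"wy":0,"wz":0},{"dx":5.7,"dy":42,"dz":0,"wx":0,"wy":0,"wz":0}]'
python3 -m crank '[{"dx":0,"dy":3,"dz":0,"wx":0,"wy":0,"wz":0},{"dx":0,"dy":5.5,"dz":0,"wx":0,"wy":0,"wz":0},{"dx":0,"dy":7,"dz":0,"wx":0,"wy":0,"wz":0},{"dx":0,"dy":7.5,"dz":0,"wx":0,"wy":0,"wz":0},{"dx":0,"dy":7.5,"dz":1,"wx":0,"wy":0,"wz":0},{"dx":0,"dy":7.5,"dz":3,"wx":0,"wy":0,"wz":0},{"dx":0,"dy":7.5,"dz":5,"wx":0,"wy":0,"wz":0},{"dx":0,"dy":7.5,"dz":7,"wx":0,"wy":0,"wz":0},{"dx":0,"dy":7.5,"dz":8.5,"wx":0,"wy":0,"wz":0},{"dx":0,"dy":7.5,"dz":9,"wx":0,"wy":0,"wz":0}]'
python3 - <<'E'
from h import *
go(.642,-.1786,.0465,-.046)
E
```

```text
t: 40.2
eef_pos: [0.6435, -0.1067, 0.1746]
ee_rot: [3.141, 0.002, -0.047]
force: [-0.1, 0.6, -1.3]
width: 0.0512
gripper_force: 25.0
t: 41.45
eef_pos: [0.6407, -0.1784, 0.0842]
ee_rot: [-3.142, 0.002, -0.045]
force: [0.2, 0.4, -0.9]
width: 0.0512
gripper_force: 25.0
41.45 [ 0.6407 -0.1784  0.0842] [-3.142e+00  2.000e-03 -4.500e-02] {'dx': np.float64(0.1), 'dy': np.float64(0.0), 'dz': np.float64(3.8), 'w': array([-0. ,  0.1,  0.1])}
```

```bash
python3 -m crank '[{"dx":0.1,"dy":0,"dz":0.8,"wx":0,"wy":0,"wz":0},{"dx":0.1,"dy":0,"dz":1.6,"wx":0,"wy":0,"wz":0},{"dx":0.1,"dy":0,"dz":2.4,"wx":0,"wy":0,"wz":0},{"dx":0.1,"dy":0,"dz":3,"wx":0,"wy":0,"wz":0},{"dx":0.1,"dy":0,"dz":3.4,"wx":0,"wy":0,"wz":0},{"dx":0.1,"dy":0,"dz":3.6,"wx":0,"wy":0,"wz":0},{"dx":0.1,"dy":0,"dz":3.7,"wx":0,"wy":0,"wz":0},{"dx":0.1,"dy":0,"dz":3.8,"wx":0,"wy":0,"wz":0},{"dx":0.1,"dy":0,"dz":3.8,"wx":0,"wy":0,"wz":0},{"dx":0.1,"dy":0,"dz":3.8,"wx":0,"wy":0,"wz":0}]'
python3 -m crank '[{"dx":0,"dy":0,"dz":0,"wx":0,"wy":0,"wz":0},{"dx":0,"dy":0,"dz":0,"wx":0,"wy":0,"wz":0},{"dx":0,"dy":0,"dz":0,"wx":0,"wy":0,"wz":0},{"dx":0,"dy":0,"dz":0,"wx":0,"wy":0,"wz":0},{"dx":0,"dy":0,"dz":0,"wx":0,"wy":0,"wz":0},{"dx":0,"dy":0,"dz":0,"wx":0,"wy":0,"wz":0},{"dx":0,"dy":0,"dz":-1,"wx":0,"wy":0,"wz":0},{"dx":0,"dy":0,"dz":-5,"wx":0,"wy":0,"wz":0},{"dx":0,"dy":0,"dz":-11,"wx":0,"wy":0,"wz":0},{"dx":0,"dy":0,"dz":-17,"wx":0,"wy":0,"wz":0}]' 8.2
python3 - <<'E'
from h import *
go(.50,-.09,.28,-.046)
E
```

```text
t: 42.7
eef_pos: [0.6424, -0.1791, 0.0477]
ee_rot: [3.142, -0.0, -0.046]
force: [0.1, 0.1, -1.6]
width: 0.0512
gripper_force: 25.0
t: 43.95
eef_pos: [0.642, -0.1792, 0.2201]
ee_rot: [3.141, -0.0, -0.046]
force: [1.6, 0.0, 0.4]
width: 0.082
gripper_force: 0.0
43.95 [ 0.642  -0.1792  0.2201] [ 3.141 -0.    -0.046] {'dx': np.float64(-14.6), 'dy': np.float64(-8.3), 'dz': np.float64(-6.0), 'w': array([ 0., -0.,  0.])}
```

Next, a vantage point that sees the whole layout, for a check.

```bash
python3 -m crank '[{"dx":-2,"dy":-1,"dz":-2,"wx":0,"wy":0,"wz":0},{"dx":-5,"dy":-3,"dz":-4,"wx":0,"wy":0,"wz":0},{"dx":-8,"dy":-5,"dz":-6,"wx":0,"wy":0,"wz":0},{"dx":-11,"dy":-7,"dz":-8,"wx":0,"wy":0,"wz":0},{"dx":-14,"dy":-8.5,"dz":-8,"wx":0,"wy":0,"wz":0},{"dx":-17,"dy":-10,"dz":-8,"wx":0,"wy":0,"wz":0},{"dx":-19,"dy":-10,"dz":-8,"wx":0,"wy":0,"wz":0},{"dx":-19,"dy":-10,"dz":-8,"wx":0,"wy":0,"wz":0},{"dx":-19,"dy":-10,"dz":-8,"wx":0,"wy":0,"wz":0},{"dx":-19,"dy":-10,"dz":-8,"wx":0,"wy":0,"wz":0}]'
python3 - <<'E'
from h import *
show("wrist","w5",None,1.5)
C=("wrist","top","side")
locate("bottle",[.642,-.179,0],C)
locate("flask",[.549,-.01,-.1],C)
locate("tip_box",[.542,-.174,-.05],C)
locate("large_dish",[.459,-.005,0],C)
locate("small_dish",[.457,-.005,0],C,.016)
for q in ("tip_box","flask","bottle","large_dish","small_dish"):
    print(q,[(np.round(d["centre"],3),round(d["confidence"],2)) for d in arm.mark_of("wrist",q)][:2])
go(.549,-.01,.15,-.12)
E
```

```text
t: 45.2
eef_pos: [0.4576, -0.0707, 0.2973]
ee_rot: [3.141, 0.001, -0.046]
force: [0.6, -0.5, 0.3]
width: 0.082
gripper_force: 0.0
bottle wrist [ 0.6425 -0.179  -0.0864] 0.03
bottle top [ 0.645  -0.1816  0.0089] 0.43
bottle side [ 0.6421 -0.1804  0.184 ] 0.05
bottle all [ 0.643 -0.18   0.253] 0.19
flask wrist [ 0.5489 -0.0107 -0.1186] 0.08
tip_box wrist [ 0.5423 -0.1677 -0.0357] 0.09
tip_box top [ 0.5385 -0.1772 -0.0041] 3.5
tip_box side [ 0.5418 -0.1751 -0.0859] 0.08
tip_box all [ 0.5421 -0.1739 -0.0744] 1.24
large_dish wrist [ 0.4592 -0.0045  0.0719] 0.78
large_dish top [ 0.4492 -0.0098  0.4928] 6.36
large_dish side [ 0.4595 -0.0054  0.0142] 0.87
large_dish all [ 0.4598 -0.0055  0.0729] 2.68
small_dish wrist [ 0.457  -0.0053 -0.0027] 0.11
small_dish side [ 0.4559 -0.0073  0.1631] 0.18
small_dish all [ 0.4571 -0.0054  0.1255] 0.15
tip_box [(array([ 0.547, -0.169,  0.003]), 0.62)]
flask [(array([ 0.336, -0.276,  0.   ]), 0.91), (array([ 0.409, -0.413,  0.002]), 0.9)]
bottle [(array([ 0.643, -0.175,  0.001]), 0.95)]
large_dish [(array([ 0.46 , -0.005, -0.   ]), 0.8)]
small_dish [(array([ 0.462, -0.007,  0.015]), 0.56)]
47.0 [ 0.457  -0.0705  0.2976] [ 3.142  0.    -0.046] {'dx': np.float64(8.9), 'dy': np.float64(-6.5), 'dz': np.float64(14.8), 'w': array([0. , 0. , 4.3])}
```

View pics/w5.png

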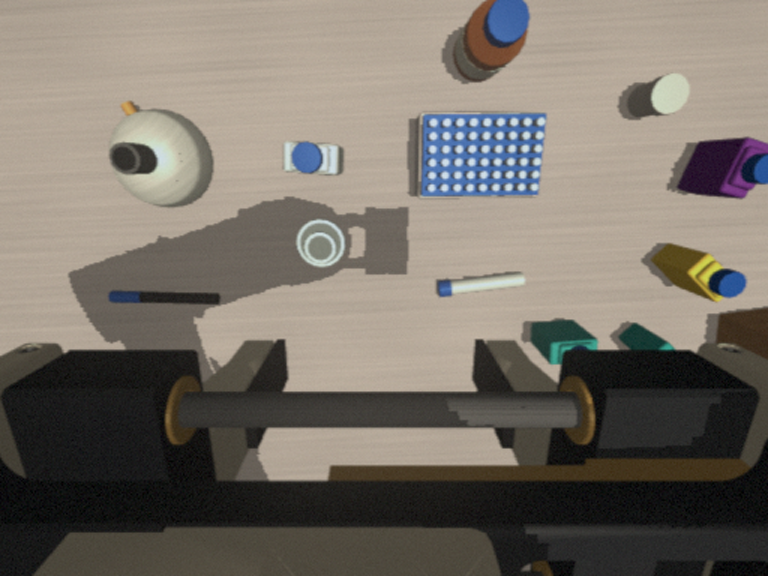

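The wrist view shows everything in place: flask (310,158), bottle (490,40) behind the box, and the dishes (320,245) in front of the flask. The flask's yaw is about 0.07 rad off the box, against a limit of 0.17. The other offsets are a few mm at most, so I'll skip the trim and hand in.

```bash
python3 -c "
from station import arm
print(arm.job_done())"
```

```text
the job is handed in; nothing more can be done
None
```

I handed the job in at about 47 s: by my camera measurements flask, bottle and both dishes stand within tolerance, with the flask about 0.07 rad off square (limit 0.17) and left untrimmed; the pot was not approached, and no verdict came back.

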